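# Seat a rail in the drilling jig and clamp it

### The arm

A 7-joint arm with a two-finger parallel gripper is mounted at the origin on the work surface. World frame = base frame: x ahead of the robot, y to its left, z up, the work surface at z = 0. Lengths are in m, angles in rad, forces in N, time in s.
With the tool pointing down it reaches from about 0.4 to 0.875 m from the base axis. Payload 19.3 kg.
Tool frame: the origin (TCP) lies at the very end of the fingers, on their centre line; the grasp point (between the pads) lies behind it (pinch_z is the z of the grasp point in the tool frame, in m); z points along the fingers, y is the line along which they close (so a half turn about z gives the same grasp; the last joint's range is limited). The gripper opens to 85 mm and grips with 20 to 120 N. Pads are 22 mm wide; open, the fingers measure 114 mm over their backs; the gripper's body (76 mm by 85 mm) begins 54 mm behind the grasp point. The pads swing forward as they close: fully open they stand 13 mm farther back than shut.
Start: joints at [-1.317, 0.521, -0.036, 1.599, 0.021, 1.021, -0.113], TCP at [0.199, 0.593, 0.231] pointing down, gripper open.
Joint ranges: [-2.91, 2.91], [-0.3, 2.13], [-1.5, 1.42], [0.17, 2.43], [-1.26, 4.41], [0.16, 1.93], [-2.52, 2.52]. Speed limits (rad/s): [1.89, 1.89, 2.39, 2.39, 3.01, 3.01, 3.01].

### API

Orientations are given as [roll, pitch, yaw] about the fixed x, y, z axes, in that order (R = Rz(yaw) Ry(pitch) Rx(roll)).
In Python, from workcell import get_obs, camera, job_done, recognise, landmark_of, pinch_z gives the robot as it stands. The module is installed in compiled form; this text tells all that it offers.
- The arm moves only by the shell command python3 -m pendant 'ROWS' [FORCE]. ROWS is JSON, a list of rows, each an object of numbers: "tx", "ty", "tz": the shift along the world's x, y, z in cm; "ax", "ay", "az": the turn, a rotation vector about the world's x, y, z in rad; "claw": the finger opening in cm, from 0 to 8.54. A call has 1 to 8 rows; each row is the pose to reach, as a shift and turn from the pose commanded when the call began; what a row does not reach only later rows make up. A row lasts 1/8 s, in which the tool goes at most 62.5 mm and 10.7 degrees, less where a joint would pass 70% of its speed; a pose out of reach is approached as far as the arm can. A call with a gripper value outside its range is refused whole. The fingers move at their own pace and stop on an object; FORCE is the grip in N (left out, the last holds). Time passes only in rows, so rows that repeat a pose let the fingers close. It gives the time, the measured TCP pose, the force, the opening and the grip force at its end, in the units of the state.
- get_obs(): the state, without advancing time (a new reading comes with each control period).
- camera(name): name is "scene" or "side" or "wrist"; returns a dict with "color" (480x640x3 uint8, red, green, blue), "K" (3x3 intrinsics, pixels), "dist" ([k1, k2, p1, p2, k3] as OpenCV has them; the pictures are not rectified), "R" (3x3) and "t" (3): a world point X has camera coordinates R X + t; the wrist camera has in their place "hand_eye" (4x4, takes a point from camera to tool coordinates, whose origin is the TCP and whose axes are the flange's). Camera axes: x right, y down, z forward; pixel columns grow to the right and rows downward; lengths in m; the calibration is good to about 2 mm. A picture is of the moment at which its call begins: read the wrist's pose just before it. There is no depth.
- job_done(): hands the job in; it is judged then, once.
Trained networks look in the newest picture that a camera, given by its name, has taken for a name from the list of things; names that differ only in an ending like _2 or _b are one class to them, and where a whole thing is asked for, a point or a joint stands for the part that bears it (a point fixed in the world has none). Each returns a list of dicts, best first, with "confidence" (0 to 1); they miss things now and then, are a little off and sometimes report something else, mostly with a low value. They report only what shows in the picture. A call takes as long as a camera call.
- recognise(camera, label): "extent" ([left, top, width, height] in pixels, round what is visible of it).
- landmark_of(camera, label): "uv" ([column, row] in pixels: a listed point, or the origin of a listed thing).
The state is a dict: "time": time; "joint_pos": joint angles; "dq": joint speeds; "effort": joint torques, N m; "tcp_pos": TCP position; "orientation": TCP orientation; "ft_force": force on the tool from outside, world axes, zero at the start; "torque": the same for the moment, N m; "finger_gap": opening from 0.0 (shut) to 1.0 (fully open); "gripper_force": force on a finger pad.
Only numpy, scipy, OpenCV 4.12 (cv2) and the standard library are available. Lean on these libraries where they do the work, as an engineer would, in place of code of your own. Each camera call takes 0.05 s, during which the arm holds its last target. There are 200 camera calls.

### The job

The aluminium rail lying loose on the drilling jig has to be made ready for drilling: with your fingertips slide it along the plate until its long side is flat against the fence and its far end is up against the end stop, then press the toggle clamp's handle all the way down so that the clamp holds the rail there. Push the rail, do not pick it up, and leave everything else on the counter and the jig where it is.

Things in the scene. Friction and masses are not known exactly. Their poses are not given: they have to be found in the camera images.
- jig: Drilling jig bolted to the counter, elsewhere each time (turned up to 0.22 rad). Dark steel plate 320 (x) x 280 (y) x 15 mm thick. Origin: centre of its underside, on the counter; x away from the robot, y left. Fence, end stop, bush plate and toggle clamp (at x = +50, behind the fence) stand on it; else the plate on the -y side of the fence is bare but for the rail.
- fence_mid (a point): Middle of the straight steel fence's face, at plate height: (0, +20, 15) mm in the jig's frame, same axes. The fence runs along the jig's x from -150 to +150 mm, its face looks to -y; it is 18 mm thick, its top 24 mm above the plate.
- stop: Dark steel end stop fixed on the fence, 90 to 130 mm to the jig's +x side, turned like the jig. 24 mm long in x; before the fence it is a block 35 mm wide in y and 24 mm high, with a bridge over the fence up to 33 mm above the plate. Origin: on its striking face (looks to -x), at plate height, where it meets the fence's face.
- rail: The workpiece: aluminium box section 180 (x) x 40 (y) x 20 mm high, 0.18 to 0.35 kg, loose and flat on the jig plate, 30 to 95 mm clear of the fence, 15 to 105 mm short of the stop, turned up to 0.22 rad against the jig. Origin: centre of its underside (15 mm above the counter); x along it to the end that goes to the stop, y to the fence. Slides at a few newtons.
- rail_far (a point): Lower corner of the rail at the stop end, fence side: (+90, +20, 0) mm in the rail's frame.
- rail_near (a point): Lower corner of the rail at the robot end, fence side: (-90, +20, 0) mm in the rail's frame.
- clamp (a joint): Toggle clamp handle's angle, rad: 0 fully down (level, clamped), starts raised at 0.75 to 0.95. The handle turns in the jig's y-z plane about clamp_hinge, points to the jig's +y and rises by this angle. Pressed on its upper side with 3 to 6 N near the end of the grip it goes down; it stays where it is left, and has a firm stop at 0. It moves the clamp arm too.
- clamp_hinge (a point): Axis of the clamp's handle: (+50, +93, 54) mm in the jig's frame; the axis runs along the jig's x.
- clamp_grip (a point): Point on the upper face of the black handle grip, 95 mm from the hinge axis along the handle and 7 mm above the handle's middle line. The grip is 24 mm wide (x), 14 mm thick and reaches from 40 to 125 mm from the hinge.
- bush_plate (a point): Centre of the bush plate's underside: a dark plate 30 (x) x 46 (y) x 12 mm with a drill bush, on top of the fence at the jig's x = -5 mm, y from -8 to +38 mm; underside 24 mm above the plate, so a seated rail passes under it with 4 mm to spare.
- clamp_foot (a point): Centre of the underside of the clamp arm's rubber foot, 13 mm across. At joint 0 it bears on the rail's top at (+50, 0, 35) mm in the jig's frame. When open the arm, 16 mm wide, stands up over the fence at the jig's x = +50 mm, up to 130 mm above the counter, between y = 15 and y = 85 mm.
- offcut: Bystander: piece of 40 x 20 mm box section, 70 mm high, standing on end on the jig plate behind the fence, robot end. Origin under its centre.
- bush: Bystander: steel drill bush, ring of 26 mm, 20 mm high, on the jig plate behind the fence, far end. Origin under its centre.
- tin: Bystander: open steel cup 64 mm across, 45 mm high, on the counter to the right. Origin under its centre.
- oil: Bystander: white oil bottle 52 mm across, 130 mm high, on the counter to the left. Origin under its centre.
- screwdriver: Bystander: screwdriver 200 mm long on the counter to the left. Origin under its centre.
- drill: Bystander: blue cordless drill lying on its side on the counter to the right, about 250 x 200 mm, 62 mm high. Origin under the motor's housing.

How it is judged:
On the way, in this order (a step that is already met when the one before it is completed fails the run):
1. the rail lies flat against the fence and up against the end stop (y of rail_far in the frame of jig between 0.0175 and 0.0225 m and y of rail_near in the frame of jig between 0.0175 and 0.0225 m and x of rail_far in the frame of stop between -0.0025 and 0.0025 m and z of rail in the frame of jig below 0.0175 m), for 0.2 s.
2. the clamp is pressed down on the rail (all of step 1 and value of joint clamp below 0.06 rad), for 0.2 s.
At the end, for the whole second after the job is handed in: Both fence-side corners of the rail within 2.5 mm of the fence, its far end within 2.5 mm of the end stop, the rail flat on the plate and at rest, and the clamp handle within 0.06 rad of fully down (all of step 2 and linear speed of rail below 0.01 m/s); the robot touches nothing.
It fails at once if the rail is lifted or tipped up instead of being slid, or pushed off the jig plate (z of rail in the frame of jig above 0.022 m or angle between rail's own z axis and vertical above 0.12 rad or height (world z) of rail below 0.008 m).
It fails at once if something else on the counter or the jig is shifted more than 20 mm (distance of any of offcut, bush, tin, screwdriver, oil, drill from where it was at the start of the episode above 0.02 m).
It also fails if it takes over 67 s, if anything falls off the work surface, if the arm or the gripper's body presses on something with over 40 N, if the wrist force passes 120 N, or if a joint passes its speed limit or range.

## Working session

There is one attempt and no reset: what is moved stays moved. The work goes in short steps, Python scripts to look and compute and a shell command to move; the robot and the scene stay as the last step left them, time stands still between calls to the robot, and variables do not carry over. Pictures are saved under pics/ and viewed, at most 14 in all, crops included, and the job is handed in when it is done.

```bash
mkdir -p pics; cat > h.py <<'E'
import numpy as np,cv2,json
from scipy.optimize import least_squares
from workcell import *
def ray(c,uv):
    p=cv2.undistortPoints(np.array([[uv]],float),c['K'],np.array(c['dist'],float))[0,0]
    R=np.array(c['R']);t=np.array(c['t']);o=-R.T@t;d=R.T@np.array([p[0],p[1],1]);return o,d/np.linalg.norm(d)
def onz(c,uv,z):
    o,d=ray(c,uv);return o+d*(z-o[2])/d[2]
def proj(c,X):
    X=np.atleast_2d(X);r=cv2.Rodrigues(np.array(c['R']))[0]
    return cv2.projectPoints(X.astype(float),r,np.array(c['t'],float),np.array(c['K']),np.array(c['dist'],float))[0][:,0]
E
python3 - <<'E'
from h import *
o=get_obs();print(o['time'],o['tcp_pos'],o['orientation'],o['finger_gap'],pinch_z)
Z=dict(jig=0,fence_mid=.015,stop=.015,rail=.015,rail_far=.015,rail_near=.015,clamp_hinge=.054,bush_plate=.039,clamp_grip=.12,clamp_foot=.12)
for n in ['scene','side']:
    c=camera(n);cv2.imwrite(f'pics/{n}0.png',c['color'][:,:,::-1])
    for l,z in Z.items():
        for r in landmark_of(n,l)[:1]: print(n,l,np.round(r['uv'],1),round(r['confidence'],2),np.round(onz(c,r['uv'],z),4))
E
```

```text
0.0 [0.19877149 0.59221215 0.23073323] [-3.14047418e+00  6.48477490e-05  2.81780774e+00] 1.000731578545804 -0.0187
scene jig [313.8 277.9] 0.77 [ 0.6175 -0.0066  0.    ]
scene fence_mid [322.7 271.1] 0.95 [0.609  0.0072 0.015 ]
scene stop [280.7 310.8] 0.88 [ 0.7345 -0.0126  0.015 ]
scene rail [294.8 239.6] 0.69 [ 0.5452 -0.0824  0.015 ]
scene rail_far [273.3 265.9] 0.78 [ 0.6356 -0.0809  0.015 ]
scene rail_near [329.6 223.8] 0.81 [ 0.4649 -0.0433  0.015 ]
scene clamp_hinge [340.9 283.8] 0.83 [0.669  0.0672 0.054 ]
scene bush_plate [319.6 262.9] 0.68 [0.6172 0.0042 0.039 ]
scene clamp_grip [374.5 258. ] 0.93 [0.6596 0.1181 0.12  ]
scene clamp_foot [315.2 245.8] 0.59 [0.6722 0.0202 0.12  ]
side jig [330.6 256.7] 0.83 [ 0.6146 -0.0169  0.    ]
side fence_mid [323.7 246.7] 0.64 [0.6147 0.0108 0.015 ]
side stop [360.8 233.3] 0.7 [ 0.7208 -0.0155  0.015 ]
side rail [327.6 279.2] 0.65 [ 0.552  -0.0786  0.015 ]
side rail_far [354.2 264.4] 0.8 [ 0.6342 -0.085   0.015 ]
side rail_near [293.4 291.8] 0.69 [ 0.4636 -0.0556  0.015 ]
side clamp_hinge [327.8 211.4] 0.94 [0.6819 0.0737 0.054 ]
side bush_plate [327.  240.3] 0.74 [0.6212 0.0054 0.039 ]
side clamp_grip [314.  176.3] 0.88 [0.6962 0.1472 0.12  ]
side clamp_foot [336.5 202.7] 0.47 [0.6741 0.0309 0.12  ]
```

View pics/scene0.png

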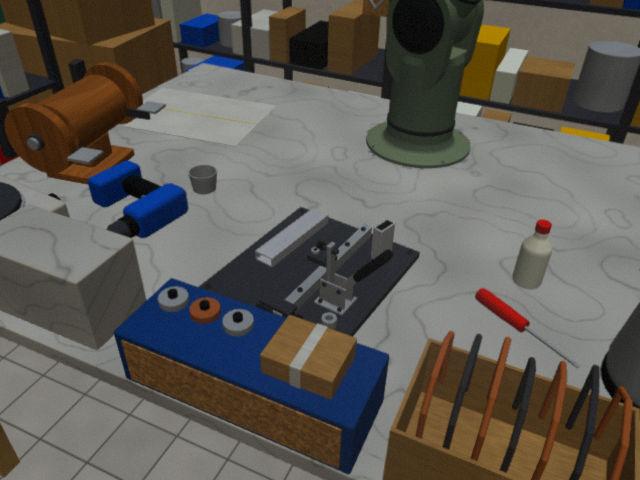

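View pics/side0.png

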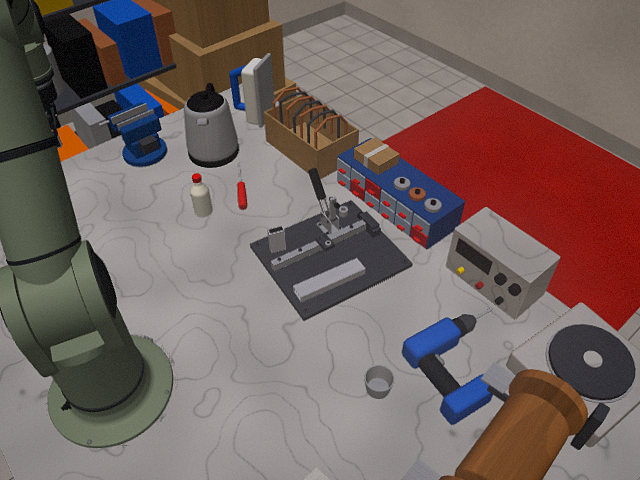

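The scene view shows the jig at about (313,278), with the bare rail running from (260,255) to (325,215) on the robot's right side of the fence. The side view shows the jig centred at (330,257) and the clamp handle raised at (315,180). I'll bring the wrist camera over the jig for a closer measurement.

```bash
python3 -m pendant '[{"tx":4,"ty":-5,"tz":3,"az":-0.15},{"tx":8,"ty":-10,"tz":6,"az":-0.3},{"tx":12,"ty":-15,"tz":9,"az":-0.45},{"tx":16,"ty":-20,"tz":12,"az":-0.6},{"tx":19,"ty":-25,"tz":14,"az":-0.7},{"tx":22,"ty":-30,"tz":16,"az":-0.8},{"tx":24,"ty":-35,"tz":18,"az":-0.9},{"tx":26,"ty":-40,"tz":18,"az":-1.0}]'
python3 -m pendant '[{"tx":1,"ty":-5,"az":-0.1},{"tx":2,"ty":-10,"az":-0.2},{"tx":3,"ty":-15,"az":-0.3},{"tx":4,"ty":-20,"az":-0.4},{"tx":5,"ty":-25,"az":-0.45},{"tx":6,"ty":-25,"az":-0.45},{"tx":6,"ty":-25,"az":-0.45},{"tx":6,"ty":-25,"az":-0.45}]'
cat >> h.py <<'E'
from scipy.spatial.transform import Rotation as Ro
def wrist():
    o=get_obs();c=camera('wrist');T=np.eye(4);T[:3,:3]=Ro.from_euler('xyz',o['orientation']).as_matrix();T[:3,3]=o['tcp_pos']
    M=np.linalg.inv(T@np.array(c['hand_eye']));c['R']=M[:3,:3];c['t']=M[:3,3];return c
Z=dict(jig=0,fence_mid=.015,stop=.015,rail=.015,rail_far=.015,rail_near=.015,clamp_hinge=.054,bush_plate=.039,clamp_grip=.12,clamp_foot=.12)
E
python3 - <<'E'
from h import *
c=wrist();o=get_obs();print(o['tcp_pos'],o['orientation'],np.array(c['hand_eye']).round(3))
cv2.imwrite('pics/w1.png',c['color'][:,:,::-1])
for l,z in Z.items():
    for r in landmark_of('wrist',l)[:1]: print(l,np.round(r['uv'],1),round(r['confidence'],2),np.round(onz(c,r['uv'],z),4))
E
```

```text
[0.19890212 0.59249819 0.23127622] [-3.14157156e+00  3.04289590e-05  2.81770691e+00] [[-0.    -0.96  -0.28   0.07 ]
 [ 1.    -0.    -0.    -0.   ]
 [ 0.    -0.28   0.96  -0.144]
 [ 0.     0.     0.     1.   ]]validation failed for argument at $[0]...
validation failed for argument at $[0]...
```

View pics/w1.png

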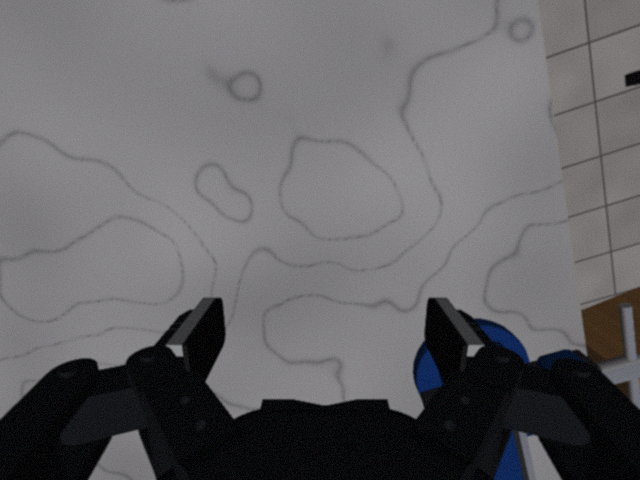

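The wrist picture shows bare counter, with the fingertips at (205,330) and (445,330). Both moves were refused, probably because a row needs every key.

```bash
python3 -m pendant '[{"tx":4,"ty":-5,"tz":3,"ax":0,"ay":0,"az":-0.15,"claw":8.5},{"tx":8,"ty":-10,"tz":6,"ax":0,"ay":0,"az":-0.3,"claw":8.5},{"tx":12,"ty":-15,"tz":9,"ax":0,"ay":0,"az":-0.45,"claw":8.5},{"tx":16,"ty":-20,"tz":12,"ax":0,"ay":0,"az":-0.6,"claw":8.5},{"tx":19,"ty":-25,"tz":14,"ax":0,"ay":0,"az":-0.7,"claw":8.5},{"tx":22,"ty":-30,"tz":16,"ax":0,"ay":0,"az":-0.8,"claw":8.5},{"tx":24,"ty":-35,"tz":18,"ax":0,"ay":0,"az":-0.9,"claw":8.5},{"tx":26,"ty":-40,"tz":18,"ax":0,"ay":0,"az":-1.0,"claw":8.5}]' && python3 -m pendant '[{"tx":1,"ty":-5,"tz":0,"ax":0,"ay":0,"az":-0.1,"claw":8.5},{"tx":2,"ty":-10,"tz":0,"ax":0,"ay":0,"az":-0.2,"claw":8.5},{"tx":3,"ty":-15,"tz":0,"ax":0,"ay":0,"az":-0.3,"claw":8.5},{"tx":4,"ty":-20,"tz":0,"ax":0,"ay":0,"az":-0.4,"claw":8.5},{"tx":5,"ty":-25,"tz":0,"ax":0,"ay":0,"az":-0.45,"claw":8.5},{"tx":6,"ty":-27,"tz":0,"ax":0,"ay":0,"az":-0.45,"claw":8.5},{"tx":6,"ty":-27,"tz":0,"ax":0,"ay":0,"az":-0.45,"claw":8.5},{"tx":6,"ty":-27,"tz":0,"ax":0,"ay":0,"az":-0.45,"claw":8.5}]'
python3 - <<'E'
from h import *
c=wrist();o=get_obs();print(o['tcp_pos'],o['orientation'])
cv2.imwrite('pics/w2.png',c['color'][:,:,::-1])
for l,z in Z.items():
    for r in landmark_of('wrist',l)[:1]: print(l,np.round(r['uv'],1),round(r['confidence'],2),np.round(onz(c,r['uv'],z),4))
E
```

```text
time: 2.65
tcp_pos: [0.4536, 0.2053, 0.4108]
orientation: [3.14, -0.001, 1.815]
ft_force: [0.6, 0.6, -1.0]
finger_gap: 0.994
gripper_force: 0.0
time: 3.65
tcp_pos: [0.5127, -0.0624, 0.4094]
orientation: [-3.141, -0.0, 1.368]
ft_force: [-0.6, -0.3, -0.2]
finger_gap: 0.994
gripper_force: 0.0
[ 0.51265844 -0.06216603  0.40952755] [-3.14143141e+00 -3.56400889e-04  1.36900042e+00]
jig [379.8 145.7] 0.84 [ 0.6115 -0.0155  0.    ]
fence_mid [383.7 129.7] 0.94 [0.6186 0.0069 0.015 ]
stop [464.9 126.7] 0.66 [ 0.7386 -0.0135  0.015 ]
rail [345.8 199. ] 0.68 [ 0.5434 -0.0847  0.015 ]
rail_far [305.5  86.6] 0.22 [0.5162 0.0888 0.015 ]
clamp_hinge [421.1  70.9] 0.56 [0.6723 0.0706 0.054 ]
bush_plate [381.7 133.4] 0.57 [0.6109 0.0024 0.039 ]
clamp_grip [346.1 204.6] 0.67 [ 0.5394 -0.0741  0.12  ]
clamp_foot [436.3 105.8] 0.91 [0.6662 0.021  0.12  ]
```

View pics/w2.png

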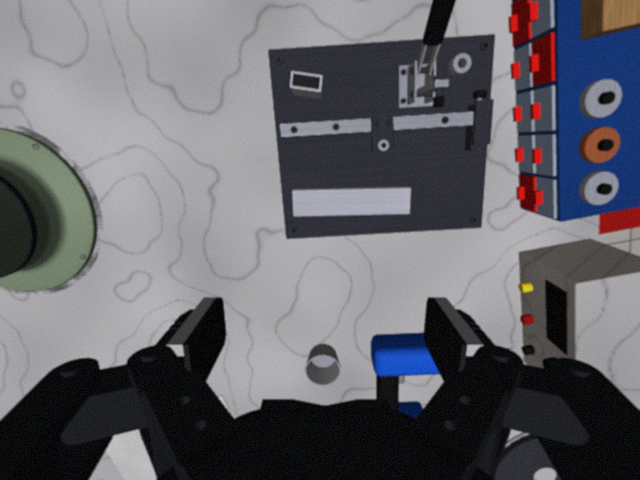

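The wrist view shows the whole plate, with corners at (269,50), (494,35), (482,227) and (287,238). The rail top is at (292,190)-(411,214), the fence row at y≈125, the bush plate at (383,135), and the stop at (480,120). I'll fit the poses from these corners.

```bash
cat >> h.py <<'E'
def sub(g,pts,w=4):
    p=np.array(pts,np.float32).reshape(-1,1,2).copy();return cv2.cornerSubPix(g,p,(w,w),(-1,-1),(3,50,.01))[:,0]
def loc(p,x,y):
    c,s=np.cos(p[2]),np.sin(p[2]);return np.array([p[0]+c*x-s*y,p[1]+s*x+c*y])
def inv(p,q):
    c,s=np.cos(p[2]),np.sin(p[2]);d=np.array(q)[:2]-p[:2];return np.array([c*d[0]+s*d[1],-s*d[0]+c*d[1]])
def fit(c,uv,mx,z,p0=(.6,0,-.2)):
    f=lambda p:(proj(c,np.array([[*loc(p,x,y),z] for x,y in mx]))-uv).ravel()
    r=least_squares(f,p0);return r.x,np.abs(r.fun).max()
E
python3 - <<'E'
from h import *
c=wrist();g=cv2.GaussianBlur(cv2.cvtColor(c['color'],cv2.COLOR_RGB2GRAY),(3,3),0)
a=sub(g,[[269,50],[494,35],[482,227],[287,238]]);b=sub(g,[[292,190],[410,187],[411,214],[293,216]])
print(a.round(1).tolist(),b.round(1).tolist())
J,e=fit(c,a,[(-.16,.14),(.16,.14),(.16,-.14),(-.16,-.14)],.015);print('jig',J.round(4),e)
q=np.array([onz(c,u,.035) for u in b]);print(q.round(4).tolist())
P,e=fit(c,b,[(-.09,.02),(.09,.02),(.09,-.02),(-.09,-.02)],.035);print('rail',P.round(4),e)
print('rail in jig',inv(J,P),P[2]-J[2]);
print('near,far,in jig',inv(J,loc(P,-.09,.02)),inv(J,loc(P,.09,.02)))
for n,z in [('stop',.015),('fence_mid',.015),('bush_plate',.039),('clamp_hinge',.054)]:
    r=landmark_of('wrist',n)
    if r: print(n,inv(J,onz(c,r[0]['uv'],z)))
# stop face candidates: project for s in 90..130 at top height z=.048 (bridge)
print([ (s,proj(c,[*loc(J,s/1000,.02-.035),.039])[0].round(1).tolist(),proj(c,[*loc(J,s/1000,.02),.048])[0].round(1).tolist()) for s in (90,100,110,120,130)])
im=cv2.resize(c['color'][20:250,260:510,::-1],None,fx=3,fy=2.6,interpolation=2);cv2.imwrite('pics/w3.png',im)
np.save('J.npy',J)
E
```

```text
[[267.6000061035156, 49.0], [494.1000061035156, 33.70000076293945], [480.29998779296875, 226.5], [285.70001220703125, 237.6999969482422]] [[291.29998779296875, 189.5], [410.29998779296875, 187.0], [408.79998779296875, 212.89999389648438], [292.70001220703125, 215.3000030517578]]
jig [ 0.6123 -0.014  -0.1432] 0.8643510088832329
[[0.4645, -0.0511, 0.035], [0.6423, -0.0839, 0.035], [0.6347, -0.1231, 0.035], [0.4575, -0.0906, 0.035]]
rail [ 0.5497 -0.0871 -0.182 ] 0.29626971459776996
rail in jig [-0.05144349 -0.08128698] -0.03875459529725647
near,far,in jig [-0.14060101 -0.05781496] [ 0.03926383 -0.06478904]
stop [0.12199173 0.01783278]
fence_mid [6.56611597e-05 2.13078227e-02]
bush_plate [-0.00518243  0.01378324]
clamp_hinge [0.05202781 0.09151555]
[(90, [445.8, 151.1], [449.0, 125.6]), (100, [452.7, 150.7], [456.1, 125.1]), (110, [459.5, 150.2], [463.3, 124.7]), (120, [466.4, 149.8], [470.4, 124.2]), (130, [473.3, 149.4], [477.6, 123.8])]
```

View pics/w3.png

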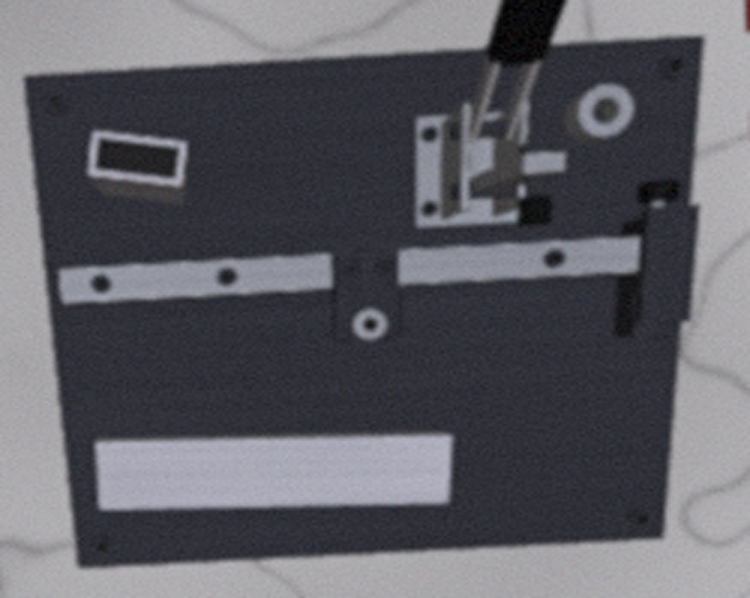

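```bash
cat > to.py <<'E'
import sys
from h import *
# cm shift from commanded pose (assume ~measured) to jig x,y (mm)
J=np.load('J.npy');o=get_obs();p=o['tcp_pos']
print('now jig mm',(inv(J,p)*1000).round(1),'z',round(p[2]*1000,1),'yaw',o['orientation'][2].round(4),'F',np.round(o['ft_force'],1))
for a in sys.argv[1:]:
    x,y=map(float,a.split(','));print(a,((loc(J,x/1000,y/1000)-p[:2])*100).round(2))
E
python3 to.py -51,-135 -51,-45
```

```text
now jig mm [-91.4 -62.8] z 409.5 yaw 1.3677 F [ 0.4 -0.7 -0.1]
-51,-135 [ 2.97 -7.73]
-51,-45 [4.26 1.18]
```

```bash
python3 -m pendant '[{"tx":1,"ty":-3,"tz":-5,"ax":0,"ay":0,"az":0.06,"claw":8.5},{"tx":2,"ty":-5,"tz":-10,"ax":0,"ay":0,"az":0.06,"claw":8.5},{"tx":3,"ty":-7.7,"tz":-15,"ax":0,"ay":0,"az":0.06,"claw":8.5},{"tx":3,"ty":-7.7,"tz":-20,"ax":0,"ay":0,"az":0.06,"claw":8.5},{"tx":3,"ty":-7.7,"tz":-26,"ax":0,"ay":0,"az":0.06,"claw":8.5},{"tx":3,"ty":-7.7,"tz":-32,"ax":0,"ay":0,"az":0.06,"claw":8.5},{"tx":3,"ty":-7.7,"tz":-36,"ax":0,"ay":0,"az":0.06,"claw":8.5},{"tx":3,"ty":-7.7,"tz":-36,"ax":0,"ay":0,"az":0.06,"claw":8.5}]'
python3 - <<'E'
from h import *
c=wrist();cv2.imwrite('pics/w4.png',c['color'][:,:,::-1])
E
python3 to.py -51,-135
```

```text
time: 5.45
tcp_pos: [0.5413, -0.14, 0.0475]
orientation: [-3.137, 0.0, 1.427]
ft_force: [0.4, -0.6, 1.1]
finger_gap: 0.991
gripper_force: 0.0
now jig mm [ -51. -135.] z 49.5 yaw 1.4273 F [ 1.2 -0.4  0.4]
-51,-135 [0. 0.]
```

View pics/w4.png

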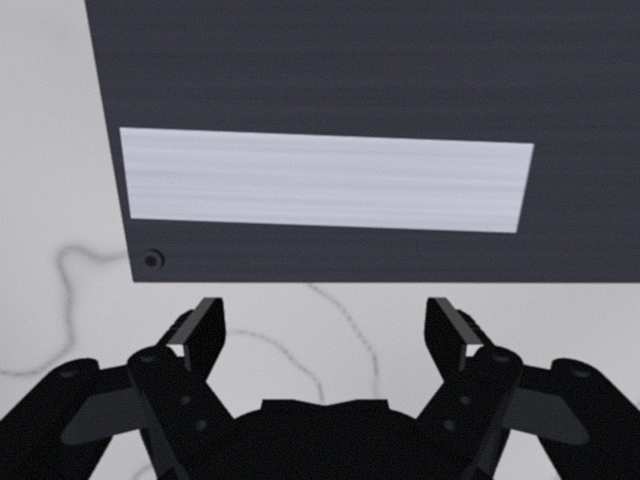

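The fingertips at (205,330) and (445,330) straddle the rail's middle and are clear of its rear edge at row ~225. I'll lower, then push towards the fence.

```bash
python3 -m pendant '[{"tx":0,"ty":0,"tz":-1.5,"ax":0,"ay":0,"az":0,"claw":8.5},{"tx":0,"ty":0,"tz":-2.7,"ax":0,"ay":0,"az":0,"claw":8.5},{"tx":0,"ty":0,"tz":-3.7,"ax":0,"ay":0,"az":0,"claw":8.5},{"tx":0,"ty":0,"tz":-3.7,"ax":0,"ay":0,"az":0,"claw":8.5}]'
python3 to.py
```

```text
time: 6.0
tcp_pos: [0.5425, -0.1401, 0.012]
orientation: [-3.141, -0.0, 1.428]
ft_force: [0.1, 0.5, 0.5]
finger_gap: 0.994
gripper_force: 0.0
now jig mm [ -51.1 -134.7] z 12.0 yaw 1.4277 F [0.1 0.5 0.5]
```

```bash
python3 -m pendant '[{"tx":0.14,"ty":1,"tz":0,"ax":0,"ay":0,"az":0,"claw":8.5},{"tx":0.26,"ty":1.8,"tz":0,"ax":0,"ay":0,"az":0,"claw":8.5},{"tx":0.36,"ty":2.5,"tz":0,"ax":0,"ay":0,"az":0,"claw":8.5},{"tx":0.46,"ty":3.2,"tz":0,"ax":0,"ay":0,"az":0,"claw":8.5},{"tx":0.56,"ty":3.9,"tz":0,"ax":0,"ay":0,"az":0,"claw":8.5},{"tx":0.66,"ty":4.6,"tz":0,"ax":0,"ay":0,"az":0,"claw":8.5},{"tx":0.76,"ty":5.3,"tz":0,"ax":0,"ay":0,"az":0,"claw":8.5},{"tx":0.86,"ty":6,"tz":0,"ax":0,"ay":0,"az":0,"claw":8.5}]'
python3 - <<'E'
from h import *
c=wrist();cv2.imwrite('pics/w5.png',c['color'][:,:,::-1])
E
python3 to.py -51,-36
```

```text
time: 7.0
tcp_pos: [0.5515, -0.0797, 0.0125]
orientation: [3.142, 0.0, 1.428]
ft_force: [0.1, -3.0, 2.9]
finger_gap: 0.994
gripper_force: 1.6
now jig mm [-50.8 -72.5] z 12.4 yaw 1.4287 F [-0.1  0.2  2. ]
-51,-36 [0.5  3.61]
```

View pics/w5.png

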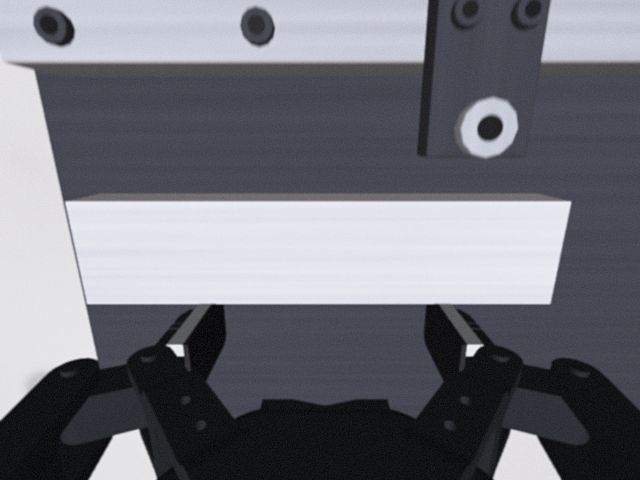

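The rail sits against both fingers and parallel to the fence: its rear edge is at row 303 and the fence edge at row 63. I'll measure the remaining gap.

```bash
python3 - <<'E'
from h import *
J=np.load('J.npy');c=wrist()
for n,u,z in [('near rear',(88,303),.035),('far rear',(550,303),.035),('near front',(67,201),.035),('far front',(570,201),.035),('fenceL',(100,63),.039),('fenceR',(400,63),.039),('fenceRR',(600,63),.039)]:
    print(n,(inv(J,onz(c,u,z))*1000).round(1))
E
```

```text
near rear [-142.7  -62.3]
far rear [ 38.3 -62.1]
near front [-142.4  -22.1]
far front [ 37.9 -21.9]
fenceL [-120.    21.8]
fenceR [-26.6  21.9]
fenceRR [35.6 22. ]
```

```bash
python3 -m pendant '[{"tx":0.09,"ty":0.6,"tz":0,"ax":0,"ay":0,"az":0,"claw":8.5},{"tx":0.17,"ty":1.2,"tz":0,"ax":0,"ay":0,"az":0,"claw":8.5},{"tx":0.26,"ty":1.8,"tz":0,"ax":0,"ay":0,"az":0,"claw":8.5},{"tx":0.35,"ty":2.4,"tz":0,"ax":0,"ay":0,"az":0,"claw":8.5},{"tx":0.43,"ty":3,"tz":0,"ax":0,"ay":0,"az":0,"claw":8.5},{"tx":0.5,"ty":3.5,"tz":0,"ax":0,"ay":0,"az":0,"claw":8.5},{"tx":0.56,"ty":3.9,"tz":0,"ax":0,"ay":0,"az":0,"claw":8.5},{"tx":0.59,"ty":4.1,"tz":0,"ax":0,"ay":0,"az":0,"claw":8.5}]'
python3 -m pendant '[{"tx":0.01,"ty":0.1,"tz":0,"ax":0,"ay":0,"az":0,"claw":8.5},{"tx":0.03,"ty":0.2,"tz":0,"ax":0,"ay":0,"az":0,"claw":8.5},{"tx":0.03,"ty":0.2,"tz":0,"ax":0,"ay":0,"az":0,"claw":8.5}]'
python3 to.py
```

```text
time: 8.1
tcp_pos: [0.5573, -0.0388, 0.0125]
orientation: [-3.142, 0.0, 1.428]
ft_force: [-0.4, -1.7, -1.0]
finger_gap: 0.997
gripper_force: 0.7
time: 8.48
tcp_pos: [0.5576, -0.0371, 0.0126]
orientation: [3.142, -0.0, 1.428]
ft_force: [0.1, 0.2, -0.3]
finger_gap: 0.995
gripper_force: 0.2
now jig mm [-50.8 -30.6] z 12.6 yaw 1.4277 F [ 0.1  0.2 -0.3]
```

```bash
for i in 1 2 ; do :; done; python3 -m pendant '[{"tx":0.02,"ty":0.15,"tz":0,"ax":0,"ay":0,"az":0,"claw":8.5},{"tx":0.02,"ty":0.15,"tz":0,"ax":0,"ay":0,"az":0,"claw":8.5}]' | grep -E 'tcp|force'
python3 -m pendant '[{"tx":0.02,"ty":0.12,"tz":0,"ax":0,"ay":0,"az":0,"claw":8.5},{"tx":0.02,"ty":0.12,"tz":0,"ax":0,"ay":0,"az":0,"claw":8.5}]'| grep -E 'tcp|force'
```

```text
tcp_pos: [0.5577, -0.0366, 0.0126]
ft_force: [-1.1, -7.9, -0.2]
gripper_force: 3.4
tcp_pos: [0.5577, -0.0366, 0.0126]
ft_force: [-1.8, -11.8, -0.4]
gripper_force: 6.5
```

```bash
python3 -m pendant '[{"tx":-0.15,"ty":-1,"tz":0,"ax":0,"ay":0,"az":0,"claw":8.5},{"tx":-0.3,"ty":-2,"tz":0,"ax":0,"ay":0,"az":0,"claw":8.5},{"tx":-0.3,"ty":-2,"tz":4,"ax":0,"ay":0,"az":0,"claw":4},{"tx":-0.3,"ty":-2,"tz":8,"ax":0,"ay":0,"az":0,"claw":0},{"tx":-0.3,"ty":-2,"tz":8,"ax":0,"ay":0,"az":0,"claw":0}]' | grep -E 'tcp|force'; python3 to.py -177,0 -177,-1
```

```text
tcp_pos: [0.5564, -0.0549, 0.0951]
ft_force: [-1.0, 0.0, -0.9]
gripper_force: 0.0
now jig mm [-49.5 -48.4] z 95.1 yaw 1.4274 F [-1.   0.  -0.9]
-177,0 [-11.93   6.61]
-177,-1 [-11.94   6.51]
```

```bash
python3 -m pendant '[{"tx":-4,"ty":2,"tz":0,"ax":0,"ay":0,"az":0,"claw":0},{"tx":-8,"ty":4,"tz":0,"ax":0,"ay":0,"az":0,"claw":0},{"tx":-11.9,"ty":6.5,"tz":0,"ax":0,"ay":0,"az":0,"claw":0},{"tx":-11.9,"ty":6.5,"tz":-3,"ax":0,"ay":0,"az":0,"claw":0},{"tx":-11.9,"ty":6.5,"tz":-5,"ax":0,"ay":0,"az":0,"claw":0},{"tx":-11.9,"ty":6.5,"tz":-7.2,"ax":0,"ay":0,"az":0,"claw":0},{"tx":-11.9,"ty":6.5,"tz":-7.2,"ax":0,"ay":0,"az":0,"claw":0}]' 
python3 - <<'E'
from h import *
c=wrist();cv2.imwrite('pics/w6.png',c['color'][:,:,::-1])
E
python3 to.py -90,-1
```

```text
time: 10.48
tcp_pos: [0.4349, 0.0101, 0.0194]
orientation: [-3.139, 0.001, 1.427]
ft_force: [0.1, -0.3, 0.3]
finger_gap: -0.003
gripper_force: 0.0
now jig mm [-178.5   -1.3] z 20.2 yaw 1.427 F [-0.1 -0.4  0.3]
-90,-1 [ 8.76 -1.23]
```

View pics/w6.png

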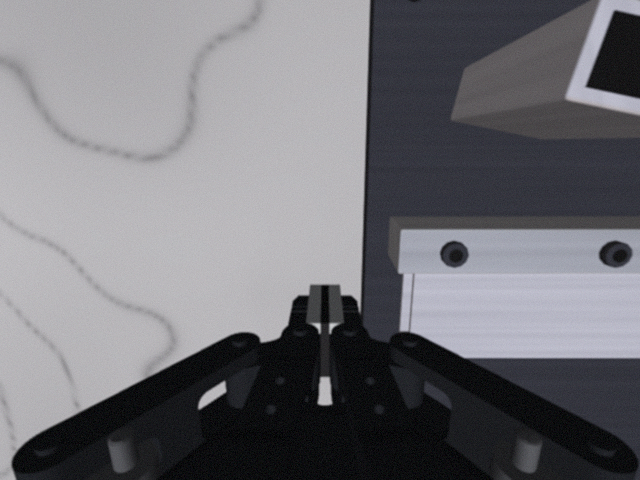

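The shut fingertips at (325,300) are beyond the rail's near end at (405,315), with the fence above it and the offcut clear at the top right. I'll push along the fence.

```bash
python3 -m pendant '[{"tx":1.5,"ty":-0.21,"tz":0.2,"ax":0,"ay":0,"az":0,"claw":0},{"tx":2.5,"ty":-0.36,"tz":0.2,"ax":0,"ay":0,"az":0,"claw":0},{"tx":3.3,"ty":-0.47,"tz":0.2,"ax":0,"ay":0,"az":0,"claw":0},{"tx":4.1,"ty":-0.58,"tz":0.2,"ax":0,"ay":0,"az":0,"claw":0},{"tx":4.9,"ty":-0.7,"tz":0.2,"ax":0,"ay":0,"az":0,"claw":0},{"tx":5.7,"ty":-0.82,"tz":0.2,"ax":0,"ay":0,"az":0,"claw":0},{"tx":6.5,"ty":-0.93,"tz":0.2,"ax":0,"ay":0,"az":0,"claw":0},{"tx":7.3,"ty":-1.04,"tz":0.2,"ax":0,"ay":0,"az":0,"claw":0}]'
python3 - <<'E'
from h import *
c=wrist();cv2.imwrite('pics/w7.png',c['color'][:,:,::-1])
E
python3 to.py -80,-1
```

```text
time: 11.52
tcp_pos: [0.5095, 0.0001, 0.0225]
orientation: [-3.141, 0.0, 1.428]
ft_force: [-3.1, 0.6, 3.3]
finger_gap: -0.001
gripper_force: 1.6
now jig mm [-102.6   -0.6] z 22.6 yaw 1.4277 F [ 0.4 -0.5  0.1]
-80,-1 [ 2.23 -0.36]
```

View pics/w7.png

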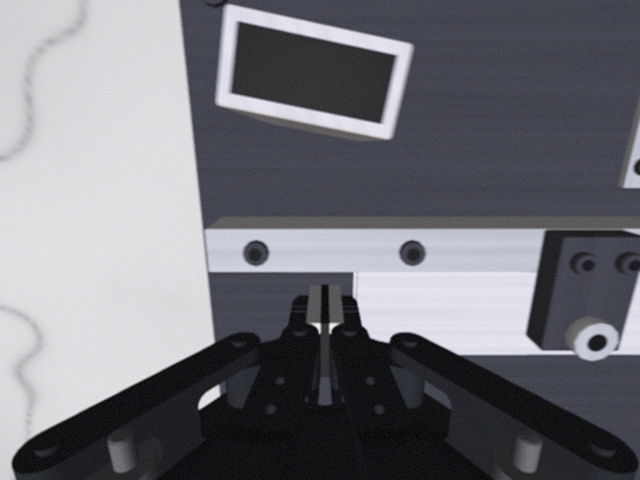

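The rail is sliding along the fence: its near end is at (355,315), against the fingers, and it passes under the bush plate. I'll continue, with smaller steps near the stop.

```bash
python3 -m pendant '[{"tx":0.6,"ty":-0.08,"tz":0,"ax":0,"ay":0,"az":0,"claw":0},{"tx":1.2,"ty":-0.17,"tz":0,"ax":0,"ay":0,"az":0,"claw":0},{"tx":1.7,"ty":-0.24,"tz":0,"ax":0,"ay":0,"az":0,"claw":0},{"tx":2.1,"ty":-0.3,"tz":0,"ax":0,"ay":0,"az":0,"claw":0},{"tx":2.4,"ty":-0.34,"tz":0,"ax":0,"ay":0,"az":0,"claw":0},{"tx":2.6,"ty":-0.37,"tz":0,"ax":0,"ay":0,"az":0,"claw":0}]' | grep -E 'tcp|ft_f'
python3 -m pendant '[{"tx":0.1,"ty":-0.01,"tz":0,"ax":0,"ay":0,"az":0,"claw":0},{"tx":0.2,"ty":-0.03,"tz":0,"ax":0,"ay":0,"az":0,"claw":0}]' | grep -E 'tcp|ft_f'
python3 -m pendant '[{"tx":0.1,"ty":-0.01,"tz":0,"ax":0,"ay":0,"az":0,"claw":0},{"tx":0.2,"ty":-0.03,"tz":0,"ax":0,"ay":0,"az":0,"claw":0}]' | grep -E 'tcp|ft_f'
python3 to.py
```

```text
tcp_pos: [0.5351, -0.0035, 0.0225]
ft_force: [-2.5, 0.5, 1.4]
tcp_pos: [0.537, -0.0038, 0.0225]
ft_force: [-2.4, 0.5, 1.2]
tcp_pos: [0.539, -0.0041, 0.0225]
ft_force: [-1.7, 0.2, 0.7]
now jig mm [-73.9  -0.6] z 22.5 yaw 1.4277 F [-1.7  0.2  0.7]
```

```bash
python3 -m pendant '[{"tx":0.1,"ty":-0.01,"tz":0,"ax":0,"ay":0,"az":0,"claw":0},{"tx":0.2,"ty":-0.03,"tz":0,"ax":0,"ay":0,"az":0,"claw":0}]' | grep -E 'tcp|ft_f'
python3 -m pendant '[{"tx":0.1,"ty":-0.01,"tz":0,"ax":0,"ay":0,"az":0,"claw":0},{"tx":0.1,"ty":-0.01,"tz":0,"ax":0,"ay":0,"az":0,"claw":0}]' | grep -E 'tcp|ft_f'
python3 -m pendant '[{"tx":0.1,"ty":-0.01,"tz":0,"ax":0,"ay":0,"az":0,"claw":0},{"tx":0.1,"ty":-0.01,"tz":0,"ax":0,"ay":0,"az":0,"claw":0}]' | grep -E 'tcp|ft_f'
python3 to.py
```

```text
tcp_pos: [0.5411, -0.0044, 0.0225]
ft_force: [-3.3, 0.3, -0.1]
tcp_pos: [0.5422, -0.0045, 0.0225]
ft_force: [-1.1, 0.6, -0.2]
tcp_pos: [0.5431, -0.0046, 0.0225]
ft_force: [-0.8, 0.1, 1.2]
now jig mm [-69.8  -0.6] z 22.5 yaw 1.4277 F [-0.8  0.1  1.2]
```

```bash
for k in 1; do python3 -m pendant '[{"tx":0.1,"ty":-0.01,"tz":0,"ax":0,"ay":0,"az":0,"claw":0},{"tx":0.2,"ty":-0.03,"tz":0,"ax":0,"ay":0,"az":0,"claw":0}]' | grep -E 'tcp|ft_f'; done
python3 -m pendant '[{"tx":0.1,"ty":-0.01,"tz":0,"ax":0,"ay":0,"az":0,"claw":0},{"tx":0.1,"ty":-0.01,"tz":0,"ax":0,"ay":0,"az":0,"claw":0}]' | grep -E 'tcp|ft_f'
python3 -m pendant '[{"tx":0.1,"ty":-0.01,"tz":0,"ax":0,"ay":0,"az":0,"claw":0},{"tx":0.1,"ty":-0.01,"tz":0,"ax":0,"ay":0,"az":0,"claw":0}]' | grep -E 'tcp|ft_f'
python3 to.py
python3 - <<'E'
from h import *
c=wrist();cv2.imwrite('pics/w8.png',c['color'][:,:,::-1])
J=np.load('J.npy')
for r in landmark_of('wrist','stop')[:1]+landmark_of('wrist','rail_far')[:1]:print(r['uv'],r['confidence'],inv(J,onz(c,r['uv'],.015)))
E
```

```text
tcp_pos: [0.5441, -0.0047, 0.0224]
ft_force: [-10.1, 1.7, 7.2]
tcp_pos: [0.5441, -0.0047, 0.0223]
ft_force: [-13.2, 2.2, 9.7]
tcp_pos: [0.5443, -0.0047, 0.0222]
ft_force: [-19.4, 3.1, 13.7]
now jig mm [-68.6  -0.5] z 22.2 yaw 1.4278 F [-19.4   3.1  13.7]
```

```bash
python3 -m pendant '[{"tx":-1,"ty":0.14,"tz":0,"ax":0,"ay":0,"az":0,"claw":0},{"tx":-2,"ty":0.28,"tz":0,"ax":0,"ay":0,"az":0,"claw":0},{"tx":-2,"ty":0.28,"tz":4,"ax":0,"ay":0,"az":0,"claw":0},{"tx":-2,"ty":0.28,"tz":8,"ax":0,"ay":0,"az":0,"claw":0},{"tx":-2,"ty":-3,"tz":8,"ax":0,"ay":0,"az":0,"claw":4},{"tx":-2,"ty":-7,"tz":8,"ax":0,"ay":0,"az":0,"claw":8.5},{"tx":-2,"ty":-7,"tz":8,"ax":0,"ay":0,"az":0,"claw":8.5}]' | grep -E 'tcp|ft_f'; python3 to.py -10,-60; python3 - <<'E'
from h import *
c=wrist();cv2.imwrite('pics/w8.png',c['color'][:,:,::-1])
E
```

```text
tcp_pos: [0.5267, -0.078, 0.1029]
ft_force: [-0.1, -0.1, 0.2]
now jig mm [-75.5 -75.5] z 102.9 yaw 1.4237 F [-0.1 -0.1  0.2]
-10,-60 [6.71 0.6 ]
```

View pics/w8.png

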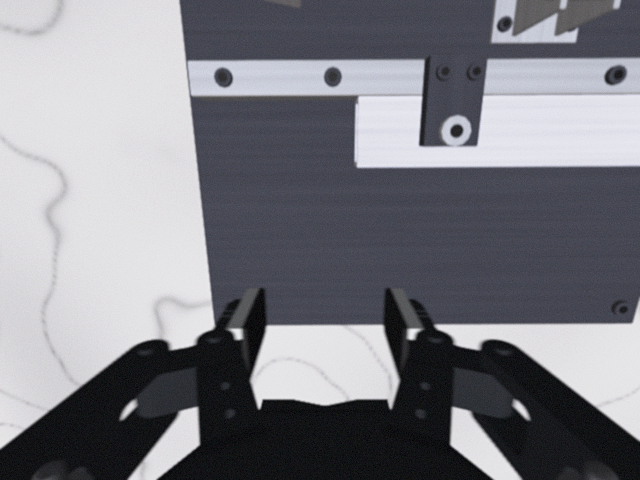

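The rail lies flush along the fence, with its near end at (356,130) and its rear edge parallel to it. One confirming nudge into the fence with both fingers will settle it.

```bash
python3 -m pendant '[{"tx":3.6,"ty":0.2,"tz":0,"ax":0,"ay":0,"az":0,"claw":8.5},{"tx":6.7,"ty":0.5,"tz":-3,"ax":0,"ay":0,"az":0,"claw":8.5},{"tx":6.7,"ty":0.5,"tz":-6,"ax":0,"ay":0,"az":0,"claw":8.5},{"tx":6.7,"ty":0.5,"tz":-9,"ax":0,"ay":0,"az":0,"claw":8.5},{"tx":6.7,"ty":0.5,"tz":-9,"ax":0,"ay":0,"az":0,"claw":8.5},{"tx":6.9,"ty":2,"tz":-9,"ax":0,"ay":0,"az":0,"claw":8.5},{"tx":7.1,"ty":3.2,"tz":-9,"ax":0,"ay":0,"az":0,"claw":8.5},{"tx":7.1,"ty":3.2,"tz":-9,"ax":0,"ay":0,"az":0,"claw":8.5}]' | grep -E 'tcp|ft_f'
python3 -m pendant '[{"tx":0.03,"ty":0.2,"tz":0,"ax":0,"ay":0,"az":0,"claw":8.5},{"tx":0.05,"ty":0.35,"tz":0,"ax":0,"ay":0,"az":0,"claw":8.5},{"tx":0.05,"ty":0.35,"tz":0,"ax":0,"ay":0,"az":0,"claw":8.5}]' | grep -E 'tcp|ft_f'; python3 to.py
```

```text
tcp_pos: [0.5986, -0.0425, 0.0136]
ft_force: [-0.5, -6.0, 1.2]
tcp_pos: [0.5987, -0.0422, 0.0137]
ft_force: [-2.0, -19.2, 1.3]
now jig mm [ -9.4 -29.9] z 13.7 yaw 1.4261 F [ -2.  -19.2   1.3]
```

```bash
python3 -m pendant '[{"tx":-0.2,"ty":-1.4,"tz":0,"ax":0,"ay":0,"az":0,"claw":8.5},{"tx":-0.5,"ty":-3.5,"tz":0,"ax":0,"ay":0,"az":0,"claw":8.5},{"tx":-0.5,"ty":-3.5,"tz":5,"ax":0,"ay":0,"az":0,"claw":4},{"tx":-0.5,"ty":-3.5,"tz":10,"ax":0,"ay":0,"az":0,"claw":0},{"tx":-0.5,"ty":-3.5,"tz":15,"ax":0,"ay":0,"az":0,"claw":0},{"tx":-0.5,"ty":-3.5,"tz":20,"ax":0,"ay":0,"az":0,"claw":0},{"tx":-0.5,"ty":-3.5,"tz":23,"ax":0,"ay":0,"az":0,"claw":0},{"tx":-0.5,"ty":-3.5,"tz":23,"ax":0,"ay":0,"az":0,"claw":0}]' | grep -E 'tcp|ft_f'
python3 - <<'E'
from h import *
J=np.load('J.npy')
C={'scene':camera('scene'),'side':camera('side'),'wrist':wrist()}
cv2.imwrite('pics/w9.png',C['wrist']['color'][:,:,::-1])
for n,c in C.items():
    for r in landmark_of(n,'clamp_grip')[:1]:
        f=lambda q:(proj(c,[*loc(J,.05,.093+.095*np.cos(q[0])-.007*np.sin(q[0])),.054+.095*np.sin(q[0])+.007*np.cos(q[0])])[0]-r['uv'])
        s=least_squares(f,[.85]);print(n,r['confidence'],np.round(r['uv'],1),'theta',s.x.round(3),'res',s.fun.round(1))
    for l in ['oil','screwdriver']:
        for r in landmark_of(n,l)[:1]: print(n,l,r['confidence'],onz(c,r['uv'],0).round(3),inv(J,onz(c,r['uv'],0)).round(3))
    for l in ['stop','rail_far','rail_near']:
        for r in landmark_of(n,l)[:1]: print(n,l,r['confidence'],inv(J,onz(c,r['uv'],.015)).round(4))
E
python3 to.py 50,145 50,150
```

```text
tcp_pos: [0.5945, -0.074, 0.2454]
ft_force: [0.2, 0.1, -1.3]
scene 0.58 [304.5 277.7] theta [3.383] res [-7.6  2.4]
scene oil 0.83 [0.454 0.346 0.   ] [-0.208  0.334]
scene screwdriver 0.56 [0.59  0.366 0.   ] [-0.077  0.373]
scene stop 0.66 [0.1197 0.0179]
scene rail_near 0.73 [0.0098 0.0108]
side 0.66 [313.5 176.5] theta [0.794] res [0.5 2.7]
side oil 0.95 [0.461 0.36  0.   ] [-0.203  0.349]
side screwdriver 0.67 [0.596 0.369 0.   ] [-0.071  0.377]
side rail_far 0.61 [0.128  0.0162]
side rail_near 0.72 [-0.055   0.0233]
wrist screwdriver 0.17 [0.513 0.089 0.   ] [-0.113  0.088]
wrist stop 0.76 [0.1223 0.0203]
wrist rail_far 0.92 [0.1209 0.0214]
wrist rail_near 0.55 [-0.0558  0.0166]
now jig mm [ -9.9 -62.6] z 242.5 yaw 1.4277 F [ 0.2 -0.3  1.4]
50,145 [ 8.9  19.69]
50,150 [ 8.97 20.19]
```

View pics/w9.png

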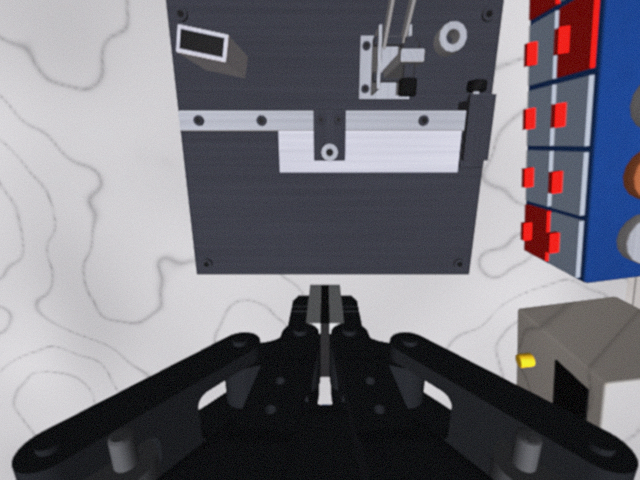

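The rail is seated: its far end at (460,150) touches the stop and its long side is on the fence at row 131. The handle angle is about 0.8 rad. Next I'll move above the grip.

```bash
python3 -m pendant '[{"tx":2,"ty":5,"tz":0,"ax":0,"ay":0,"az":0,"claw":0},{"tx":5,"ty":10,"tz":0,"ax":0,"ay":0,"az":0,"claw":0},{"tx":7,"ty":15,"tz":0,"ax":0,"ay":0,"az":0,"claw":0},{"tx":9,"ty":20.2,"tz":0,"ax":0,"ay":0,"az":0,"claw":0},{"tx":9,"ty":20.2,"tz":-4,"ax":0,"ay":0,"az":0,"claw":0},{"tx":9,"ty":20.2,"tz":-8.5,"ax":0,"ay":0,"az":0,"claw":0},{"tx":9,"ty":20.2,"tz":-8.5,"ax":0,"ay":0,"az":0,"claw":0}]' | grep -E 'tcp|ft_f'
python3 - <<'E'
from h import *
c=camera('side');d=c['color'][140:260,250:410,::-1];cv2.imwrite('pics/s10.png',cv2.resize(d,None,fx=5,fy=5,interpolation=2))
E
python3 to.py 50,150 50,175
```

```text
tcp_pos: [0.6819, 0.1273, 0.1548]
ft_force: [-0.2, 0.1, 1.1]
now jig mm [ 50.  149.9] z 157.4 yaw 1.4276 F [-0.4 -0.4  1.4]
50,150 [-0.    0.01]
50,175 [0.35 2.48]
```

View pics/s10.png

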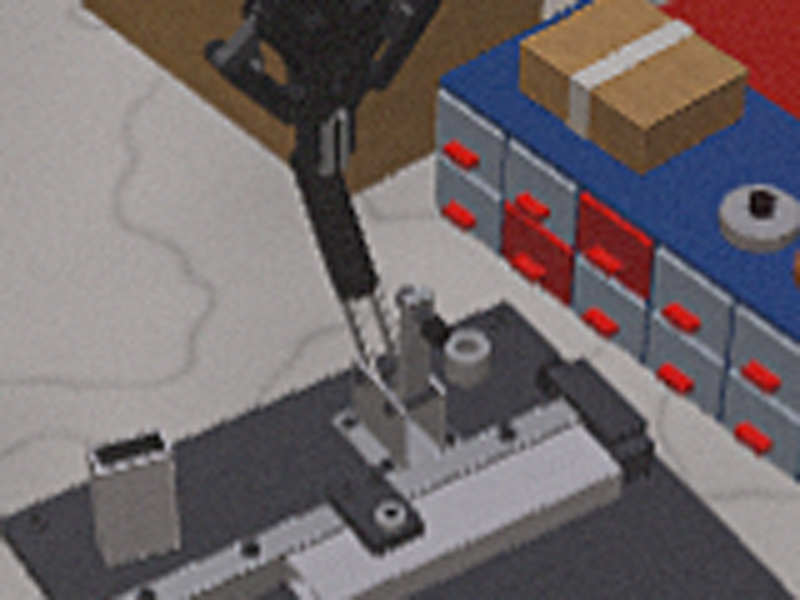

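In the side view the shut fingertips at (330,160 in the crop) hang just over the end of the grip, and the rail lies flat against the fence and stop. Pressing down along the handle's arc.

```bash
python3 -m pendant '[{"tx":0,"ty":0,"tz":-1.2,"ax":0,"ay":0,"az":0,"claw":0},{"tx":0,"ty":0,"tz":-2.2,"ax":0,"ay":0,"az":0,"claw":0},{"tx":0.04,"ty":0.3,"tz":-2.8,"ax":0,"ay":0,"az":0,"claw":0},{"tx":0.08,"ty":0.6,"tz":-3.4,"ax":0,"ay":0,"az":0,"claw":0},{"tx":0.14,"ty":1,"tz":-4.1,"ax":0,"ay":0,"az":0,"claw":0}]' | grep -E 'tcp|ft_f'
python3 to.py
```

```text
tcp_pos: [0.6851, 0.1378, 0.1163]
ft_force: [-0.3, 0.1, 1.8]
now jig mm [ 50.4 160.7] z 116.3 yaw 1.4279 F [-0.3  0.1  1.8]
```

```bash
python3 -m pendant '[{"tx":0.08,"ty":0.6,"tz":-0.9,"ax":0,"ay":0,"az":0,"claw":0},{"tx":0.16,"ty":1.1,"tz":-1.7,"ax":0,"ay":0,"az":0,"claw":0},{"tx":0.22,"ty":1.5,"tz":-2.6,"ax":0,"ay":0,"az":0,"claw":0},{"tx":0.27,"ty":1.9,"tz":-3.6,"ax":0,"ay":0,"az":0,"claw":0},{"tx":0.3,"ty":2.1,"tz":-4.5,"ax":0,"ay":0,"az":0,"claw":0},{"tx":0.3,"ty":2.2,"tz":-5.2,"ax":0,"ay":0,"az":0,"claw":0},{"tx":0.3,"ty":2.2,"tz":-5.2,"ax":0,"ay":0,"az":0,"claw":0}]' | grep -E 'tcp|ft_f'
python3 to.py
```

```text
tcp_pos: [0.6875, 0.1594, 0.0638]
ft_force: [0.3, -0.1, 0.2]
now jig mm [ 49.7 182.4] z 63.8 yaw 1.4278 F [ 0.3 -0.1  0.2]
```

```bash
python3 -m pendant '[{"tx":0,"ty":0,"tz":-0.15,"ax":0,"ay":0,"az":0,"claw":0},{"tx":0,"ty":0,"tz":-0.3,"ax":0,"ay":0,"az":0,"claw":0}]' | grep -E 'tcp|ft_f'
python3 -m pendant '[{"tx":0,"ty":0,"tz":-0.1,"ax":0,"ay":0,"az":0,"claw":0},{"tx":0,"ty":0,"tz":-0.2,"ax":0,"ay":0,"az":0,"claw":0}]' | grep -E 'tcp|ft_f'
python3 - <<'E'
from h import *
J=np.load('J.npy')
for n in ['scene','side']:
    c=camera(n)
    for r in landmark_of(n,'clamp_foot')[:1]: print(n,'foot',r['confidence'],inv(J,onz(c,r['uv'],.035)).round(3))
E
```

```text
tcp_pos: [0.688, 0.1594, 0.0617]
ft_force: [-0.2, 0.2, 1.4]
tcp_pos: [0.6882, 0.1594, 0.061]
ft_force: [-8.9, 0.1, 26.2]
side foot 0.57 [0.053 0.003]
```

The handle met its firm stop at z = 61 mm, as predicted. I'll retreat and check.

```bash
python3 -m pendant '[{"tx":0,"ty":0,"tz":2,"ax":0,"ay":0,"az":0,"claw":0},{"tx":0,"ty":0,"tz":6,"ax":0,"ay":0,"az":0,"claw":0},{"tx":0,"ty":0,"tz":12,"ax":0,"ay":0,"az":0,"claw":0},{"tx":-3,"ty":-4,"tz":18,"ax":0,"ay":0,"az":0,"claw":0},{"tx":-6,"ty":-9,"tz":24,"ax":0,"ay":0,"az":0,"claw":0},{"tx":-9,"ty":-14,"tz":28,"ax":0,"ay":0,"az":0,"claw":0},{"tx":-9,"ty":-18,"tz":28,"ax":0,"ay":0,"az":0,"claw":0},{"tx":-9,"ty":-18,"tz":28,"ax":0,"ay":0,"az":0,"claw":0}]' | grep -E 'tcp|ft_f'
python3 - <<'E'
from h import *
J=np.load('J.npy');c=wrist();cv2.imwrite('pics/w11.png',c['color'][:,:,::-1])
for l,z in [('stop',.015),('rail_far',.015),('rail_near',.015),('clamp_foot',.035),('clamp_grip',.061)]:
    for r in landmark_of('wrist',l)[:1]: print(l,round(r['confidence'],2),np.round(r['uv'],0),inv(J,onz(c,r['uv'],z)).round(4))
c=camera('side')
for r in landmark_of('side','clamp_grip')[:1]: print('side grip',r['confidence'],inv(J,onz(c,r['uv'],.061)).round(4))
E
```

```text
tcp_pos: [0.5972, -0.0249, 0.3426]
ft_force: [0.6, 1.4, 0.3]
stop 0.58 [380.  19.] [0.0566 0.2014]
rail_far 0.73 [426. 171.] [0.1268 0.0197]
rail_near 0.79 [294. 175.] [-0.0522  0.0155]
clamp_foot 0.73 [369. 187.] [0.048 0.001]
clamp_grip 0.9 [380.  21.] [0.0503 0.1856]
side grip 0.66 [0.044  0.1933]
```

View pics/w11.png

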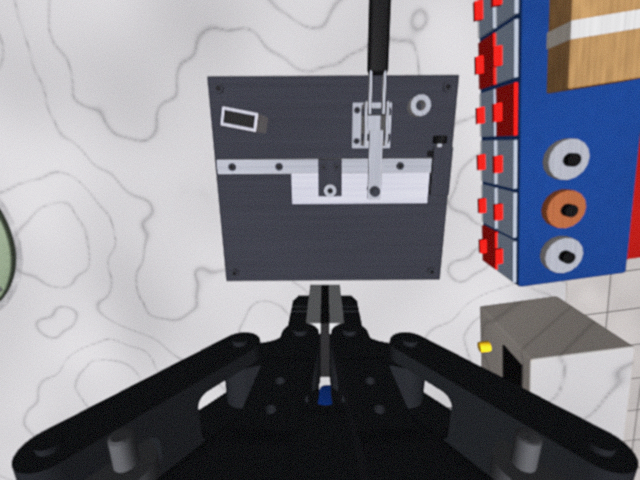

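The clamp arm's foot is on the rail at (374,190), and the handle is level with its grip at (380,21), which is the predicted place. The rail is tight to the fence (row ~173) and the stop (column ~430), the bystanders are undisturbed, and the robot is clear.

```bash
python3 -c "
from workcell import *
print(get_obs()['time'],job_done())"
```

```text
the job is handed in; nothing more can be done
23.35 None
```

The rail was pushed flat against the fence and up to the end stop, the clamp handle was pressed down to its firm stop, and the job was handed in at 23.35 s; the verdict was not returned, but the final wrist view showed the rail seated, the clamp's foot on it and the robot clear.

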